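Purge the bottle dispenser and clear the titration bench

ROBOT

A 6-joint arm with a two-finger parallel gripper is mounted at the origin on the work surface. World frame = base frame: x ahead of the robot, y to its left, z up, the work surface at z = 0. Lengths are in m, angles in degrees, forces in N, time in s.
With the tool pointing down it reaches from about 0.375 to 0.9 m from the base axis. Payload 3.1 kg.
Tool frame: the origin (TCP) lies on the centre line of the jaws, within the pads' length; the fingertips stand 25 mm ahead of it and the grasp point (between the pads) lies 6 mm ahead of it; y points along the fingers, x is the direction in which the jaws open and shut, and the axes are right-handed (so a half turn about y gives the same grasp; the last joint's range is limited). The gripper opens to 87 mm and grips with 3 to 60 N. Pads are 19 mm wide; open, the fingers measure 117 mm over their backs; the gripper's body (75 mm by 190 mm) begins 51 mm behind the grasp point.
Start: joints at [55.09, 30.224, 82.088, -0, 67.689, -10.227], TCP at [0.261, 0.568, 0.248] pointing down, gripper open.
Joint ranges: [-176.69, 176.69], [-43.24, 126.21], [12.49, 139.97], [-82, 262], [0, 151.66], [-163.58, 163.58]. Speed limits (degrees/s): [159.86, 159.86, 180, 180, 180, 180].

INTERFACE

Orientations are given as a 3x3 rotation matrix whose columns are the frame's x, y, z axes.
In Python, from rig import * gives the robot as it stands.
- The arm moves only by the tool play_rows, never from a script. Its argument "commands" is a list of rows, each a list of 2 entries, a list of its own where there are three numbers: the shift along the world's x, y, z in m, then the turn, a rotation vector about the world's x, y, z in rad. A call has 1 to 10 rows; each row is the pose to reach, as a shift and turn from the pose commanded when the call began; what a row does not reach only later rows make up. A row lasts 1/8 s, in which the tool goes at most 62.5 mm and 10.7 degrees, less where a joint would pass 70% of its speed; a pose out of reach is approached as far as the arm can. A call with a gripper value outside its range is refused whole. "gripper" is the finger opening in m, from 0 to 0.087, set as the call begins (left out, the last holds). The fingers move at their own pace and stop on an object; the grip force is fixed at half the most. Time passes only in rows, so rows that repeat a pose let the fingers close. It gives the time, the measured TCP pose, the force and the opening at its end, in the units of the state.
- read_state(): the state, without advancing time (a new reading comes with each control period).
- capture(name): name is "scene" or "top"; returns a dict with "frame" (400x640x3 uint8, red, green, blue), "depth" (400x640 float32, m along the optical axis (not along the pixel's ray), 0 where there is no reading), "mtx" (3x3 intrinsics, pixels), "dist_coeffs" ([k1, k2, p1, p2, k3] as OpenCV has them; the pictures are not rectified), "cam_to_world" (4x4, takes a point from camera to world coordinates). Camera axes: x right, y down, z forward; pixel columns grow to the right and rows downward; lengths in m; the calibration is good to about 2 mm. A picture is of the moment at which its call begins.
- hand_in(): hands the job in, once; it reports no verdict.
The state is a dict: "time_s": time; "joint_positions": joint angles; "qvel": joint speeds; "tau": joint torques, N m; "position": TCP position; "tcp_rot": TCP orientation; "force": force on the tool from outside, world axes, zero at the start; "moment": the same for the moment, N m; "opening": opening from 0.0 (shut) to 1.0 (fully open).
Only numpy, scipy, OpenCV 4.12 (cv2) and the standard library are available. Lean on these libraries where they do the work, as an engineer would, in place of code of your own. Each camera call takes 0.05 s, during which the arm holds its last target. There are 200 camera calls.

TASK

Stand the beaker in the white slide tray, push the tray fully home under the dispenser's spout, then press the white plunger down to its soft first stop, wait there for a second, press on to the stiff second stop, wait another second, and let it come all the way up. Then draw the tray out again and stand the beaker upright in the blue tub; every amber sample jar goes into the blue tub too and every probe into the grey tray (these may be put away at any time). Never pump the plunger without the beaker under the spout, and leave the other things on the bench where they are.

Things in the scene. Friction and masses are not known exactly. Their poses are not given: they have to be found in the camera images.
- spout (a point): point 4.5 mm below the open end of the dispenser's thin white spout tube (9 mm thick; its mouth is 118 mm above the bench). The dispenser is a teal head (50 mm wide, top 205 mm high) on an amber bottle 80 mm in diameter; the upright bottle axis is 90 mm from the spout. Site axes are those of the station: the bottle lies along +x from the spout, the slide tray is drawn out along +y. Fixed, but stands at a different spot and yaw each time.
- plunger_top (a point): centre of the top face of the dispenser's plunger: a white round knob 44 mm in diameter, 14 mm thick, on a thin steel rod above an orange collar on the bottle axis; 259 mm above the bench when up. It is pushed straight down and springs back up.
- plunger (a joint): m, how far the white knob is down relative to the orange collar: 0 up, 0.018 at the soft first stop, where it meets the collar (push of 2 N rising to 5.6 N). It then stands still until the push exceeds about 9 N.
- second_stage (a joint): m, how far the orange collar is pushed down by the knob: 0 up, 0.010 at the stiff second stop (push of 9 N rising to 14 N, then solid). Total knob travel 28 mm. Springs back to 0 when let go.
- slide_tray (a joint): m, the white slide tray on its rail: 0 = fully home, its pocket right under the spout; 0.105 = fully drawn out. Starts drawn out. Slides with about 1 to 3 N and stays where it is left.
- tray_pocket (a point): centre of the inner floor of the slide tray's square pocket, 14 mm above the bench; inside 80 x 80 mm, rim 13 mm high, walls 4 mm. +y = the way the tray is drawn out. The beaker stands in it.
- tray_handle (a point): middle of the top edge of the tray's red upright handle, 95 mm from the pocket centre on its +y side, 85 mm above the bench. The handle is a plate 14 mm thick along the point's x, 30 mm wide along y, and stands 75 mm tall, so it can be pinched across x from above and pushed or pulled along y.
- beaker: clear glass beaker with a green-tinted foot, upright, 56 mm outside diameter, 80 mm tall, wall 3 mm, 80 g; origin at the centre of its underside, z up.
- tub: blue open tub for glassware, fixed; outside 160 (x) x 220 (y) x 30 mm high, walls and floor 5 mm; origin at the centre of its underside. It may stand left or right.
- probe_tray: grey open tray for probes, fixed; same size and origin as the blue tub: 160 (x) x 220 (y) x 30 mm high, walls and floor 5 mm.
- jar1: used sample jar, amber with a white cap, a cylinder 44 mm in diameter and 60 mm tall, 90 g, closed; origin at the centre of its underside, z up to the cap. Stands on the bench at the start (a knock may topple it), and may stand or lie in the tub. Between one and three jars are present.
- jar2: used sample jar, amber with a white cap, a cylinder 44 mm in diameter and 60 mm tall, 90 g, closed; origin at the centre of its underside, z up to the cap. Stands on the bench at the start (a knock may topple it), and may stand or lie in the tub. Between one and three jars are present.
- jar3: used sample jar, amber with a white cap, a cylinder 44 mm in diameter and 60 mm tall, 90 g, closed; origin at the centre of its underside, z up to the cap. Stands on the bench at the start (a knock may topple it), and may stand or lie in the tub. Between one and three jars are present.
- probe1: measuring probe lying on the bench, 120 mm long along its x: teal square head (34 mm long) at -x, white round shaft 12 mm thick from x = -26 to +36 mm with its axis 9 mm up, black square cap at +x; ends 18 mm square; 50 g; origin at the centre of its underside. One or two are present.
- probe2: measuring probe lying on the bench, 120 mm long along its x: teal square head (34 mm long) at -x, white round shaft 12 mm thick from x = -26 to +36 mm with its axis 9 mm up, black square cap at +x; ends 18 mm square; 50 g; origin at the centre of its underside. One or two are present.
- timer: bystander, to be left alone: kitchen-size timer, white, 60 x 60 x 22 mm; origin at the centre of its underside.
- spatula: bystander, to be left alone: small steel lab spatula, 165 mm, lying; origin under its middle.
- salt_jar: bystander, to be left alone: squat jar with green cap, 60 mm wide, 75 mm tall; origin at the centre of its underside.
- amber_bottle: bystander, to be left alone: wide-necked amber jar with red cap, 70 mm wide, 95 mm tall (bigger than the sample jars); origin at the centre of its underside.
- wash_bottle: bystander, to be left alone: white bottle with blue cap, 66 mm wide, 170 mm tall; origin at the centre of its underside.
- cylinder: bystander, to be left alone: glass measuring cylinder on a blue foot, 60 mm wide, 200 mm tall; origin at the centre of its underside.
Things that resemble listed ones, but are neither listed nor needed, are in the scene too. Leave any yellow look-alike of the beaker alone.

How it is judged:
By the outcome, as a careful person would: the job done as asked, in the order asked, and still so for the second after the job is handed in, with the robot touching nothing.
Of jar1, jar2, jar3 only 1 to 3 are there at a start; the rules pass over those that are not, and their reading is None.
Of probe1, probe2 only 1 to 2 are there at a start; the rules pass over those that are not, and their reading is None.
At some moment in a run one of jar1, jar2, jar3, probe1, probe2 may be knocked a few centimetres aside while the robot is not near it.
It also fails if it takes over 210 s, if anything falls off the work surface, if the arm or the gripper's body presses on something with over 40 N, if the wrist force passes 120 N, or if a joint passes its speed limit or range.

## Working session

There is one attempt and no reset: what is moved stays moved. The work goes in short steps, Python scripts to look and compute and a tool call to move; the robot and the scene stay as the last step left them, time stands still between calls to the robot, and variables do not carry over. Pictures are saved under pics/ and viewed, about 12 in all and at most 16, crops included, and the job is handed in when it is done.

Besides the shell and the picture viewer there is one more tool, called after ">>>" by a JSON object that holds its "fn" and its "kwargs". play_rows: Moves the arm, as the interface text tells. Its arguments: {"type":"object","properties":{"commands":{"type":"array"},"gripper":{"type":"number"}},"required":["commands"]}

```bash
ls; mkdir -p pics; cat > h.py <<'E'
from rig import *
import numpy as np, cv2
def cap(n):
    c=capture(n); return c
def save(c,fn,crop=None,s=1):
    im=c["frame"][:,:,::-1]
    if crop: im=im[crop[1]:crop[3],crop[0]:crop[2]]
    cv2.imwrite("pics/"+fn,cv2.resize(im,None,fx=s,fy=s,interpolation=cv2.INTER_CUBIC))
def rays(c,px):
    p=cv2.undistortPoints(np.array(px,float).reshape(-1,1,2),c["mtx"],c["dist_coeffs"]).reshape(-1,2)
    d=np.c_[p,np.ones(len(p))]@c["cam_to_world"][:3,:3].T
    return c["cam_to_world"][:3,3],d
def onplane(c,px,z):
    o,d=rays(c,px); return o+d*((z-o[2])/d[:,2])[:,None]
def cloud(c):
    h,w=c["depth"].shape
    v,u=np.mgrid[0:h,0:w]
    o,d=rays(c,np.c_[u.ravel(),v.ravel()])
    P=(o+d*c["depth"].reshape(-1,1)); P[c["depth"].ravel()==0]=np.nan
    return P.reshape(h,w,3)
E
python3 - <<'E'
from h import *
import pickle
for n in("scene","top"):
    c=cap(n); save(c,n+"0.png",s=1.25); pickle.dump(c,open(n+"0.pkl","wb")); print(n,c["cam_to_world"].round(3).tolist(),c["mtx"][0,0])
s=read_state(); print(s)
E
```

```text
pics
scene [[-0.702, 0.47, -0.536, 1.052], [0.712, 0.456, -0.533, 0.466], [-0.006, -0.756, -0.655, 0.772], [0.0, 0.0, 0.0, 1.0]] 392.2989885289344
top [[-0.024, -0.992, 0.121, 0.435], [-0.999, 0.027, 0.025, -0.037], [-0.028, -0.121, -0.992, 1.296], [0.0, 0.0, 0.0, 1.0]] 496.5077405481698
{'time_s': 0.1, 'joint_positions': array([ 5.50888875e+01,  3.02737419e+01,  8.21502784e+01, -1.24835743e-03,
        6.76903903e+01, -1.02251390e+01]), 'qvel': array([-0.03746014, -0.13543622, -0.0683048 , -0.03219719,  0.00322257,
       -0.05604491]), 'tau': array([ 1.49193265e-04, -4.40984166e+01, -1.77149963e+01,  6.35287492e-02,
        5.34110167e-02, -5.55281406e-05]), 'position': array([0.26061983, 0.56737807, 0.24666151]), 'tcp_rot': array([[ 4.17636009e-01, -1.12627175e-03, -9.08613722e-01],
       [ 9.08612287e-01, -1.64902638e-03,  4.17637394e-01],
       [-1.96870119e-03, -9.99998006e-01,  3.34651558e-04]]), 'force': array([ 0.16968691, -0.10802553,  0.22021366]), 'moment': array([-0.0420189 ,  0.00058193, -0.03933378]), 'opening': 1.00278992298673}
```

View pics/scene0.png

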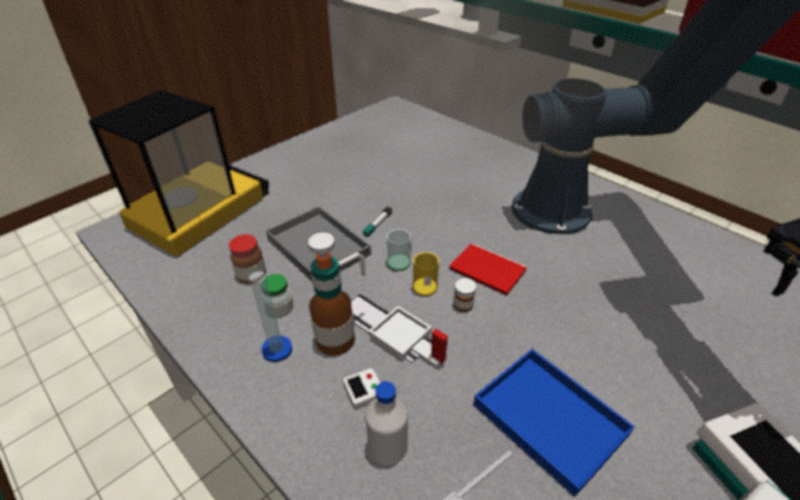

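View pics/top0.png

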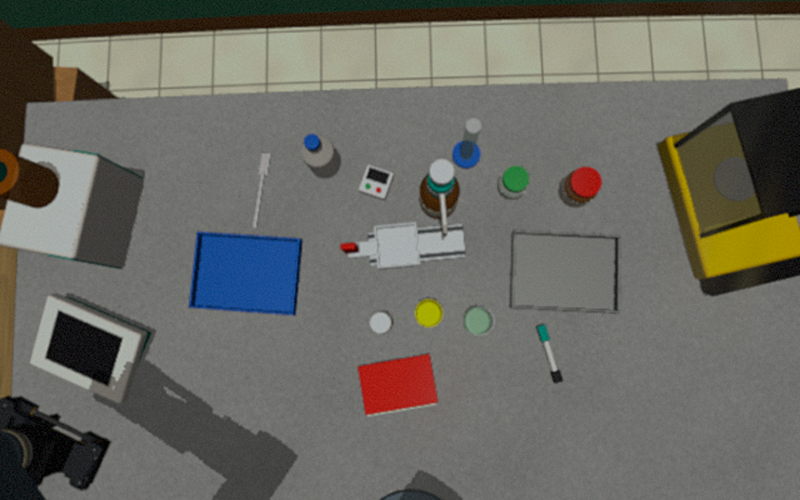

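The top view shows one white-capped amber jar at (380,322), the green-footed clear beaker at (478,320) and its yellow look-alike between them at (428,313). There is one probe at (550,353), the tray handle at (348,247), the knob at (441,172), the tub at (246,273) and the grey tray at (565,272). I'll measure these next.

```bash
cat > meas.py <<'E'
from h import *
import pickle
c=pickle.load(open("top0.pkl","rb")); P=cloud(c); hsv=cv2.cvtColor(c["frame"],cv2.COLOR_RGB2HSV)
def blob(name,lo,hi,box,z):
    x0,y0,x1,y1=[int(v/1.25) for v in box]
    m=np.zeros(hsv.shape[:2],np.uint8); m[y0:y1,x0:x1]=cv2.inRange(hsv,lo,hi)[y0:y1,x0:x1]
    n,l,st,ce=cv2.connectedComponentsWithStats(m); k=1+st[1:,4].argmax()
    M=(l==k); cnt=max(cv2.findContours(M.astype(np.uint8),0,2)[0],key=cv2.contourArea)
    q=onplane(c,cnt.reshape(-1,2),z); r=cv2.minAreaRect((q[:,:2]*1000).astype(np.float32))
    print(name,"n",M.sum(),"rect c",np.round(r[0],0),"size",np.round(r[1],0),"ang",round(r[2],1),"depth z med",np.nanmedian(P[M][:,2]).round(3),"xy",np.nanmedian(P[M],0)[:2].round(3), "circ",np.round(cv2.minEnclosingCircle((q[:,:2]*1000).astype(np.float32)),0) if 0 else "")
    return M,q
blob("jarcap",(0,0,120),(180,60,255),(360,305,400,340),.06)
blob("beaker",(40,25,60),(95,255,255),(455,300,500,340),.0)
blob("yellow",(20,120,60),(35,255,255),(405,290,450,335),.0)
blob("handle",(0,150,60),(8,255,255),(330,235,360,260),.085)
blob("handle2",(170,150,60),(180,255,255),(330,235,360,260),.085)
blob("tub",(105,120,50),(125,255,255),(180,225,310,320),.03)
blob("knob",(0,0,140),(180,60,255),(420,155,460,186),.259)
blob("pocket",(0,0,130),(180,50,255),(372,218,420,272),.027)
blob("teal",(75,100,30),(95,255,255),(530,315,560,350),.018)
blob("black",(0,0,0),(180,255,45),(540,365,570,390),.018)
blob("shaft",(0,0,120),(180,60,255),(535,330,570,380),.012)
g=(hsv[...,2]<75).astype(np.uint8)
blob("gtray",(0,0,0),(180,255,80),(500,225,630,320),.03)
E
python3 meas.py; python3 - <<'E'
from h import *
import pickle
c=pickle.load(open("top0.pkl","rb"));save(c,"crop1.png",(255,90,510,330),3)
E
```

```text
jarcap n 253 rect c [439.  50.] size [42. 43.] ang 25.5 depth z med 0.061 xy [0.438 0.051] circ 
beaker n 403 rect c [ 437. -148.] size [59. 54.] ang 88.5 depth z med 0.007 xy [ 0.438 -0.147] circ 
yellow n 405 rect c [456. -48.] size [57. 57.] ang 43.5 depth z med 0.006 xy [ 0.456 -0.047] circ 
handle n 66 rect c [589. 107.] size [27. 15.] ang 89.2 depth z med 0.085 xy [0.588 0.108] circ 
handle2 n 1 rect c [583.  94.] size [0. 0.] ang 0.0 depth z med 0.068 xy [0.585 0.095] circ 
tub n 5093 rect c [547. 329.] size [224. 158.] ang 84.6 depth z med 0.006 xy [0.548 0.334] circ 
knob n 299 rect c [693. -75.] size [41. 40.] ang 42.6 depth z med 0.26 xy [ 0.693 -0.075] circ 
pocket n 1291 rect c [598.  17.] size [98. 96.] ang 89.0 depth z med 0.016 xy [0.598 0.017] circ 
teal n 90 rect c [ 409. -279.] size [33. 18.] ang 15.9 depth z med 0.019 xy [ 0.409 -0.279] circ 
black n 57 rect c [ 322. -302.] size [20. 17.] ang 16.1 depth z med 0.018 xy [ 0.321 -0.302] circ 
shaft n 119 rect c [ 362. -294.] size [61. 12.] ang 14.2 depth z med 0.015 xy [ 0.362 -0.294] circ 
gtray n 227 rect c [ 554. -412.] size [190.  96.] ang 33.5 depth z med 0.021 xy [ 0.549 -0.434] circ
```

View pics/crop1.png

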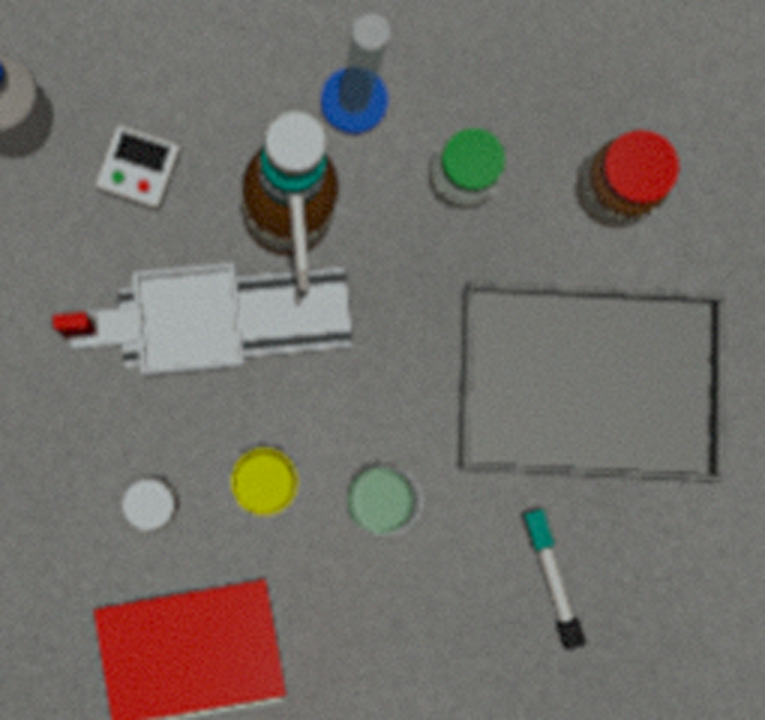

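The crop confirms the targets: the green-tinted beaker at crop (382,500) is the one to use and the yellow one at (264,482) stays. The sample jar is the small white-capped one at (148,504). The larger red-capped jar at (640,167) is a bystander. Next I'll work out the station yaw, the spout and the tray corners.

```bash
python3 - <<'E'
from h import *
import pickle
c=pickle.load(open("top0.pkl","rb"))
f=lambda L:[(255+x/3-.33,90+y/3-.33) for x,y in L]
sh=lambda n,L,z:print(n,onplane(c,f(L),z)[:,:2].round(3).tolist())
sh("rim",[(133,272),(234,264),(243,362),(142,374)],.027)
sh("rail",[(243,285),(345,270),(350,345),(245,353)],.01)
sh("spout",[(302,290)],.118)
sh("gtray",[(466,286),(720,297),(716,480),(460,468)],.03)
sh("cyl foot",[(354,100)],.01)
c2=pickle.load(open("scene0.pkl","rb"))
print("scene spout",onplane(c2,[(363/1.25,274/1.25)],.118).round(3), "knob",onplane(c2,[(321/1.25,242/1.25)],.255).round(3),"beaker foot",onplane(c2,[(399/1.25,263/1.25)],.005).round(3),"jar top",onplane(c2,[(465/1.25,287/1.25)],.06).round(3))
P=cloud(c); 
for n,(x,y) in dict(bigbox=(60,205),scale=(100,345)).items(): print(n,P[int(y/1.25),int(x/1.25)].round(3))
E
```

```text
rim [[0.638, 0.06], [0.643, -0.027], [0.558, -0.033], [0.55, 0.054]]
rail [[0.627, -0.034], [0.637, -0.124], [0.572, -0.126], [0.567, -0.035]]
spout [[0.605, -0.082]]
gtray [[0.618, -0.225], [0.602, -0.442], [0.447, -0.429], [0.463, -0.213]]
cyl foot [[0.79, -0.137]]
scene spout [[ 0.607 -0.076  0.118]] knob [[ 0.697 -0.07   0.255]] beaker foot [[ 0.446 -0.137  0.005]] jar top [[0.448 0.056 0.06 ]]
bigbox [0.666 0.632 0.199]
scale [0.404 0.617 0.063]
```

>>> {"fn": "play_rows", "kwargs": {"commands": [[[0.04,-0.06,0.0],[0,0,-0.15]],[[0.08,-0.1,0.0],[0,0,-0.3]],[[0.12,-0.15,0.0],[0,0,-0.45]],[[0.15,-0.2,0.0],[0,0,-0.6]],[[0.17,-0.26,0.0],[0,0,-0.75]],[[0.18,-0.32,0],[0,0,-0.9]],[[0.18,-0.38,0],[0,0,-1.05]],[[0.18,-0.44,0],[0,0,-1.14]],[[0.18,-0.5,0],[0,0,-1.14]],[[0.18,-0.56,0],[0,0,-1.14]]], "gripper": 0.087}}

```text
time_s: 1.35
position: [0.4406, 0.0061, 0.2475]
tcp_rot: [[1.0, 0.0, -0.0], [0.0, 0.0, 1.0], [0.0, -1.0, 0.0]]
force: [1.5, -1.1, 0.7]
opening: 1.0
```

>>> {"fn": "play_rows", "kwargs": {"commands": [[[0,-0.05,0],[0,0,0]],[[0,-0.1,0],[0,0,0]],[[0,-0.152,0],[0,0,0]],[[-0.001,-0.153,-0.05],[0,0,0]],[[-0.001,-0.153,-0.1],[0,0,0]],[[-0.001,-0.153,-0.15],[0,0,0]],[[-0.001,-0.153,-0.18],[0,0,0]],[[-0.001,-0.153,-0.191],[0,0,0]],[[-0.001,-0.153,-0.191],[0,0,0]]]}}

```text
time_s: 2.48
position: [0.4399, -0.145, 0.0563]
tcp_rot: [[1.0, -0.001, -0.0], [0.0, 0.001, 1.0], [-0.001, -1.0, 0.001]]
force: [-0.2, -0.7, -0.1]
opening: 0.997
```

>>> {"fn": "play_rows", "kwargs": {"commands": [[[0,0,0],[0,0,0]],[[0,0,0],[0,0,0]],[[0,0,0],[0,0,0]],[[0,0,0],[0,0,0]]], "gripper": 0.045}}

```text
time_s: 2.98
position: [0.44, -0.1452, 0.057]
tcp_rot: [[1.0, 0.0, -0.0], [0.0, -0.0, 1.0], [0.0, -1.0, -0.0]]
force: [0.0, 0.2, 4.5]
opening: 0.639
```

>>> {"fn": "play_rows", "kwargs": {"commands": [[[0,0,0.05],[0,0,0]],[[0,0,0.1],[0,0,0]],[[0.005,0.05,0.105],[0,0,0.03]],[[0.02,0.1,0.105],[0,0,0.075]],[[0.06,0.14,0.105],[0,0,0.075]],[[0.11,0.158,0.105],[0,0,0.075]],[[0.157,0.158,0.105],[0,0,0.075]],[[0.157,0.158,0.105],[0,0,0.075]],[[0.157,0.158,0.08],[0,0,0.075]],[[0.157,0.158,0.06],[0,0,0.075]]]}}

```text
time_s: 4.22
position: [0.595, 0.013, 0.1155]
tcp_rot: [[0.997, -0.003, -0.075], [0.075, 0.0, 0.997], [-0.003, -1.0, 0.001]]
force: [-0.8, -0.3, -1.0]
opening: 0.642
```

```bash
python3 - <<'E'
from h import *
c=cap("scene"); save(c,"s1.png",(230,180,430,320),3.5)
E
```

```text
(no output)
```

View pics/s1.png

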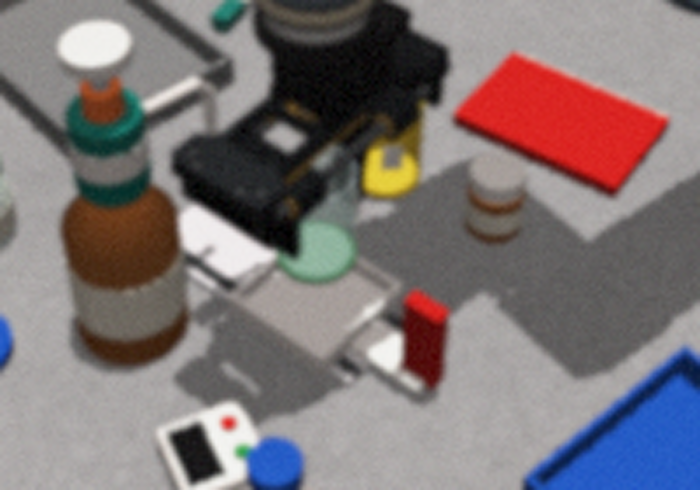

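The beaker is over the pocket and the gripper is clear of the bottle, so I'll lower it.

>>> {"fn": "play_rows", "kwargs": {"commands": [[[0,0,-0.02],[0,0,0]],[[0,0,-0.035],[0,0,0]],[[0,0,-0.043],[0,0,0]],[[0,0,-0.045],[0,0,0]],[[0,0,-0.045],[0,0,0]],[[0,0,-0.045],[0,0,0]]]}}

```text
time_s: 5.03
position: [0.5974, 0.0129, 0.0721]
tcp_rot: [[0.997, 0.001, -0.075], [0.075, -0.0, 0.997], [0.001, -1.0, -0.0]]
force: [-0.3, 0.2, -0.8]
opening: 0.641
```

>>> {"fn": "play_rows", "kwargs": {"commands": [[[0,0,0],[0,0,0]],[[0,0,0],[0,0,0]],[[0,0,0],[0,0,0]],[[0,0,0.04],[0,0,0]],[[0,0,0.09],[0,0,0]],[[0,0,0.12],[0,0,0]],[[-0.002,0.05,0.13],[0,0,0]],[[-0.006,0.095,0.13],[0,0,0]],[[-0.006,0.095,0.13],[0,0,0]]], "gripper": 0.076}}

```text
time_s: 6.15
position: [0.5901, 0.1108, 0.2019]
tcp_rot: [[0.997, -0.0, -0.079], [0.079, 0.001, 0.997], [-0.0, -1.0, 0.001]]
force: [0.3, -0.2, 0.7]
opening: 0.877
```

```bash
python3 - <<'E'
from h import *
c=cap("scene"); save(c,"s2.png",(230,180,430,320),3.5)
E
```

```text
(no output)
```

View pics/s2.png

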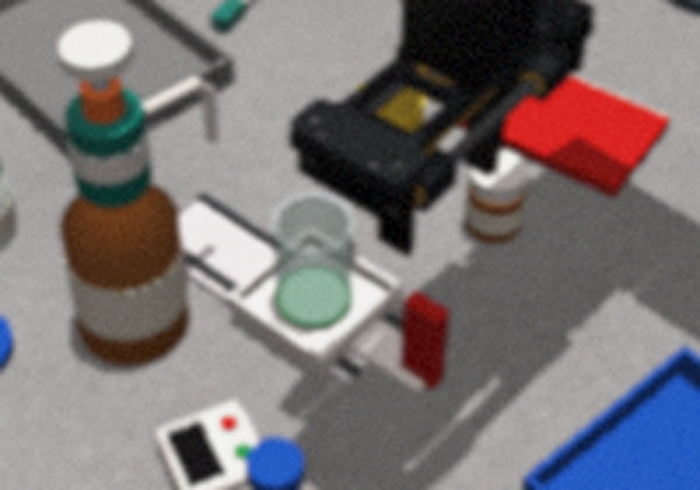

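The beaker stands upright in the pocket. Now I'll pinch the handle.

>>> {"fn": "play_rows", "kwargs": {"commands": [[[-0.002,0,-0.05],[0,0,0]],[[-0.002,0,-0.1],[0,0,0]],[[-0.002,0,-0.126],[0,0,0]],[[-0.002,0,-0.126],[0,0,0]]], "gripper": 0.076}}

```text
time_s: 6.7
position: [0.5874, 0.1066, 0.0732]
tcp_rot: [[0.997, -0.006, -0.074], [0.074, -0.0, 0.997], [-0.006, -1.0, 0.0]]
force: [0.0, -0.7, 0.8]
opening: 0.873
```

>>> {"fn": "play_rows", "kwargs": {"commands": [[[0,0,0],[0,0,0]],[[0,0,0],[0,0,0]],[[0,0,0],[0,0,0]],[[0,0,0],[0,0,0]],[[0,0,0],[0,0,0]],[[0,0,0],[0,0,0]]], "gripper": 0.008}}

```text
time_s: 7.45
position: [0.5889, 0.108, 0.0756]
tcp_rot: [[0.997, 0.0, -0.075], [0.075, 0.0, 0.997], [0.0, -1.0, 0.0]]
force: [0.1, 0.2, -0.2]
opening: 0.275
```

>>> {"fn": "play_rows", "kwargs": {"commands": [[[0,0,0],[0,0,0]],[[0,0,0],[0,0,0]],[[0,0,0],[0,0,0]]]}}

```text
time_s: 7.82
position: [0.5922, 0.1081, 0.0758]
tcp_rot: [[0.997, 0.007, -0.074], [0.074, 0.001, 0.997], [0.007, -1.0, 0.0]]
force: [6.5, 0.8, -4.3]
opening: 0.159
```

>>> {"fn": "play_rows", "kwargs": {"commands": [[[0.004,-0.004,0],[0,0,0]],[[0.005,-0.012,0],[0,0,0]],[[0.006,-0.022,0],[0,0,0]],[[0.0065,-0.032,0],[0,0,0]],[[0.007,-0.042,0],[0,0,0]],[[0.008,-0.052,0],[0,0,0]],[[0.0085,-0.062,0],[0,0,0]],[[0.009,-0.072,0],[0,0,0]],[[0.01,-0.08,0],[0,0,0]],[[0.01,-0.082,0],[0,0,0]]]}}

```text
time_s: 9.07
position: [0.598, 0.0246, 0.0757]
tcp_rot: [[0.997, -0.002, -0.074], [0.074, -0.0, 0.997], [-0.002, -1.0, -0.0]]
force: [-3.1, 1.0, 5.5]
opening: 0.158
```

>>> {"fn": "play_rows", "kwargs": {"commands": [[[0,-0.004,0],[0,0,0]],[[0,-0.008,0],[0,0,0]],[[0.001,-0.012,0],[0,0,0]],[[0.001,-0.012,0],[0,0,0]]]}}

```text
time_s: 9.57
position: [0.5988, 0.0133, 0.0757]
tcp_rot: [[0.997, -0.002, -0.074], [0.074, 0.0, 0.997], [-0.002, -1.0, 0.001]]
force: [-3.9, 0.5, 6.2]
opening: 0.158
```

>>> {"fn": "play_rows", "kwargs": {"commands": [[[0,-0.002,0],[0,0,0]],[[-0.001,-0.004,0],[0,0,0]],[[-0.001,-0.006,0],[0,0,0]],[[-0.001,-0.006,0],[0,0,0]]]}}

```text
time_s: 10.07
position: [0.5987, 0.0129, 0.0758]
tcp_rot: [[0.997, 0.0, -0.072], [0.072, 0.008, 0.997], [0.001, -1.0, 0.008]]
force: [0.5, 18.9, 5.8]
opening: 0.16
```

The tray hit its stop at y 0.013, with the force rising to 19 N, so it is home. I'll relax the push, let go and lift.

>>> {"fn": "play_rows", "kwargs": {"commands": [[[0,0.002,0],[0,0,0]],[[0,0.004,0],[0,0,0]],[[0,0.004,0],[0,0,0]]]}}

```text
time_s: 10.45
position: [0.5987, 0.0131, 0.0757]
tcp_rot: [[0.997, -0.0, -0.074], [0.074, 0.002, 0.997], [-0.0, -1.0, 0.002]]
force: [-1.6, 6.2, 5.5]
opening: 0.161
```

>>> {"fn": "play_rows", "kwargs": {"commands": [[[0,0.004,0],[0,0,0]],[[0,0.004,0],[0,0,0]],[[0,0.004,0],[0,0,0]],[[0,0.004,0],[0,0,0]],[[-0.001,0.005,0.04],[0,0,0]],[[-0.001,0.005,0.1],[0,0,0]],[[-0.001,0.02,0.16],[0,0,0]],[[-0.005,0.06,0.22],[0,0,0]],[[-0.005,0.08,0.25],[0,0,0]]], "gripper": 0.05}}

```text
time_s: 11.58
position: [0.5941, 0.0927, 0.3285]
tcp_rot: [[0.997, 0.003, -0.075], [0.075, -0.0, 0.997], [0.003, -1.0, -0.0]]
force: [0.4, -0.3, -0.2]
opening: 0.574
```

```bash
python3 - <<'E'
from h import *
c=cap("scene"); save(c,"s3.png",(230,160,430,300),3.5)
c=cap("top"); import pickle; pickle.dump(c,open("top0.pkl","wb"))
save(c,"t3.png",(255,90,510,330),3)
E
python3 meas.py | egrep "handle|knob|jar|teal|black"
```

```text
jarcap n 476 rect c [439.  40.] size [57. 67.] ang 88.7 depth z med 0.006 xy [0.438 0.036] circ Traceback (most recent call last):
  File "meas.py", line 13, in <module>
    blob("beaker",(40,25,60),(95,255,255),(455,300,500,340),.0)
    ~~~~^^^^^^^^^^^^^^^^^^^^^^^^^^^^^^^^^^^^^^^^^^^^^^^^^^^^^^^
  File "meas.py", line 7, in blob
    n,l,st,ce=cv2.connectedComponentsWithStats(m); k=1+st[1:,4].argmax()
                                                       ~~~~~~~~~~~~~~~^^
ValueError: attempt to get argmax of an empty sequence
```

View pics/s3.png

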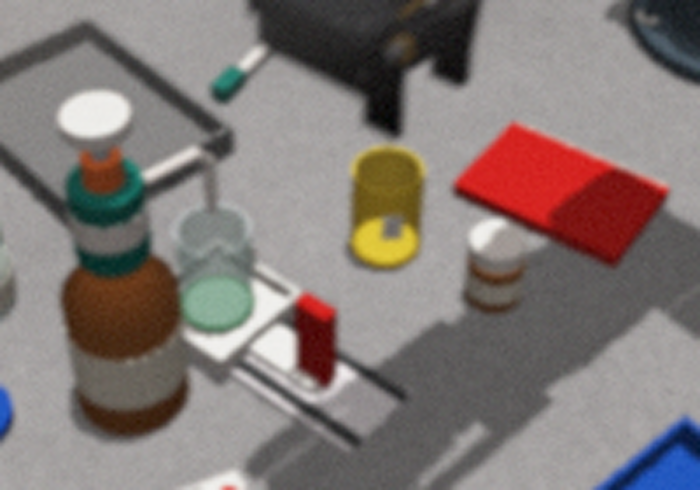

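The tray is home and the beaker stands under the spout at crop (215,260). Next I'll close the fingers and go above the knob.

>>> {"fn": "play_rows", "kwargs": {"commands": [[[0.03,-0.04,0],[0,0,0]],[[0.06,-0.09,0],[0,0,0]],[[0.09,-0.14,0],[0,0,0]],[[0.101,-0.165,0],[0,0,0]],[[0.101,-0.165,-0.01],[0,0,0]],[[0.101,-0.165,-0.025],[0,0,0]],[[0.101,-0.165,-0.031],[0,0,0]],[[0.101,-0.165,-0.031],[0,0,0]],[[0.101,-0.165,-0.031],[0,0,0]]], "gripper": 0.0}}

```text
time_s: 12.8
position: [0.6951, -0.0724, 0.2952]
tcp_rot: [[0.997, 0.001, -0.076], [0.076, -0.0, 0.997], [0.001, -1.0, -0.0]]
force: [-0.2, 0.5, 0.1]
opening: 0.006
```

```bash
python3 - <<'E'
from h import *
s=read_state(); print(s["position"],s["opening"],s["force"])
c=cap("scene"); save(c,"s4.png",(200,120,360,240),4.5)
E
```

```text
[ 0.69512231 -0.07237737  0.29515511] 0.006175622159318944 [-0.17651894  0.45222236  0.09368224]
```

View pics/s4.png

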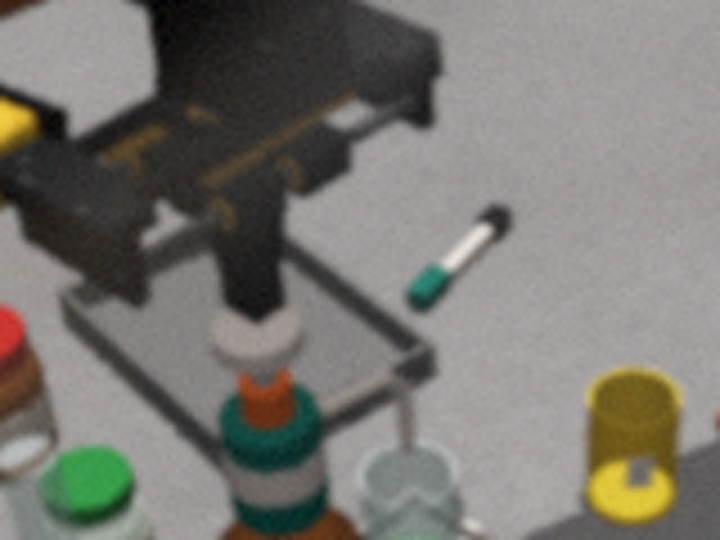

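The fingers are centred over the knob, about 11 mm above it. I'll press in stages and watch the force.

>>> {"fn": "play_rows", "kwargs": {"commands": [[[0,0,-0.006],[0,0,0]],[[0,0,-0.011],[0,0,0]],[[0,0,-0.015],[0,0,0]],[[0,0,-0.019],[0,0,0]],[[0,0,-0.022],[0,0,0]],[[0,0,-0.022],[0,0,0]]]}}

```text
time_s: 13.6
position: [0.695, -0.0731, 0.2727]
tcp_rot: [[0.997, 0.0, -0.075], [0.075, 0.0, 0.997], [0.0, -1.0, 0.0]]
force: [-1.1, 0.8, 5.2]
opening: 0.002
```

>>> {"fn": "play_rows", "kwargs": {"commands": [[[0,0,-0.003],[0,0,0]],[[0,0,-0.005],[0,0,0]],[[0,0,-0.0055],[0,0,0]],[[0,0,-0.0055],[0,0,0]]]}}

```text
time_s: 14.1
position: [0.695, -0.0731, 0.2672]
tcp_rot: [[0.997, 0.0, -0.075], [0.075, 0.0, 0.997], [0.0, -1.0, -0.0]]
force: [-1.1, 1.6, 5.0]
opening: 0.009
```

>>> {"fn": "play_rows", "kwargs": {"commands": [[[0,0,-0.0007],[0,0,0]],[[0,0,-0.001],[0,0,0]],[[0,0,-0.001],[0,0,0]]]}}

```text
time_s: 14.48
position: [0.6951, -0.0731, 0.2665]
tcp_rot: [[0.997, 0.001, -0.075], [0.075, -0.0, 0.997], [0.0, -1.0, -0.0]]
force: [-1.6, 0.8, 5.9]
opening: 0.004
```

```bash
python3 - <<'E'
from h import *
for i in range(6):
    s=read_state(); print(s["position"][2].round(4),s["force"].round(2),s["tau"][1:3].round(2)); capture("top") if i%2 else 0
E
```

```text
0.2665 [-1.58  0.77  5.87] [-45.66 -18.2 ]
0.2665 [-1.58  0.77  5.87] [-45.66 -18.2 ]
0.2665 [-2.04  0.26  5.36] [-45.67 -18.2 ]
0.2665 [-2.04  0.26  5.36] [-45.67 -18.2 ]
0.2665 [-0.33  1.08  5.89] [-45.67 -18.2 ]
0.2665 [-0.33  1.08  5.89] [-45.67 -18.2 ]
```

>>> {"fn": "play_rows", "kwargs": {"commands": [[[0,0,-0.0006],[0,0,0]],[[0,0,-0.0006],[0,0,0]]]}}

```text
time_s: 14.88
position: [0.6951, -0.0731, 0.2665]
tcp_rot: [[0.997, 0.001, -0.075], [0.075, -0.0, 0.997], [0.001, -1.0, -0.0]]
force: [-2.5, 0.5, 6.6]
opening: 0.005
```

>>> {"fn": "play_rows", "kwargs": {"commands": [[[0,0,-0.0006],[0,0,0]],[[0,0,-0.0006],[0,0,0]]]}}

```text
time_s: 15.12
position: [0.6951, -0.0731, 0.2661]
tcp_rot: [[0.997, 0.001, -0.075], [0.075, -0.0, 0.997], [0.001, -1.0, -0.0]]
force: [-2.5, 1.6, 8.6]
opening: 0.006
```

The knob has stalled at the first stop, with the force between 6 and 9 N. I'll ease off slightly and hold here.

>>> {"fn": "play_rows", "kwargs": {"commands": [[[0,0,0.0004],[0,0,0]],[[0,0,0.0004],[0,0,0]],[[0,0,0.0004],[0,0,0]],[[0,0,0.0004],[0,0,0]],[[0,0,0.0004],[0,0,0]],[[0,0,0.0004],[0,0,0]],[[0,0,0.0004],[0,0,0]],[[0,0,0.0004],[0,0,0]],[[0,0,0.0004],[0,0,0]],[[0,0,0.0004],[0,0,0]]]}}

```text
time_s: 16.38
position: [0.6951, -0.0731, 0.2665]
tcp_rot: [[0.997, 0.001, -0.075], [0.075, -0.0, 0.997], [0.001, -1.0, -0.0]]
force: [-2.0, 0.2, 8.2]
opening: 0.006
```

>>> {"fn": "play_rows", "kwargs": {"commands": [[[0,0,-0.003],[0,0,0]],[[0,0,-0.006],[0,0,0]],[[0,0,-0.0085],[0,0,0]],[[0,0,-0.0105],[0,0,0]],[[0,0,-0.0105],[0,0,0]]]}}

```text
time_s: 17.0
position: [0.6952, -0.0731, 0.2572]
tcp_rot: [[0.997, 0.002, -0.075], [0.075, -0.001, 0.997], [0.002, -1.0, -0.001]]
force: [-3.0, 1.1, 13.2]
opening: 0.001
```

>>> {"fn": "play_rows", "kwargs": {"commands": [[[0,0,-0.001],[0,0,0]],[[0,0,-0.002],[0,0,0]],[[0,0,-0.002],[0,0,0]]]}}

```text
time_s: 17.38
position: [0.6952, -0.0731, 0.2563]
tcp_rot: [[0.997, 0.002, -0.075], [0.075, -0.001, 0.997], [0.002, -1.0, -0.001]]
force: [-4.4, 0.7, 15.9]
opening: 0.002
```

>>> {"fn": "play_rows", "kwargs": {"commands": [[[0,0,-0.0015],[0,0,0]],[[0,0,-0.0015],[0,0,0]],[[0,0,-0.0015],[0,0,0]],[[0,0,-0.0015],[0,0,0]],[[0,0,-0.0015],[0,0,0]],[[0,0,-0.0015],[0,0,0]],[[0,0,-0.0015],[0,0,0]],[[0,0,-0.0015],[0,0,0]],[[0,0,-0.0015],[0,0,0]],[[0,0,-0.0015],[0,0,0]]]}}

```text
time_s: 18.62
position: [0.6953, -0.0731, 0.2562]
tcp_rot: [[0.997, 0.003, -0.075], [0.075, -0.001, 0.997], [0.003, -1.0, -0.001]]
force: [-7.1, 2.0, 20.7]
opening: 0.007
```

The knob is solid at 0.2562 (27.8 mm total travel, 20.7 N) and has been held 1.2 s. I'll let it rise and retreat.

>>> {"fn": "play_rows", "kwargs": {"commands": [[[0,0,0.008],[0,0,0]],[[0,0,0.016],[0,0,0]],[[0,0,0.024],[0,0,0]],[[0,0,0.034],[0,0,0]],[[0,0,0.05],[0,0,0]],[[0,0,0.08],[0,0,0]],[[-0.03,0.04,0.08],[0,0,0]],[[-0.06,0.08,0.08],[0,0,0]],[[-0.096,0.12,0.08],[0,0,0]],[[-0.097,0.12,0.04],[0,0,0]]]}}

```text
time_s: 19.88
position: [0.5976, 0.0496, 0.2946]
tcp_rot: [[0.997, 0.007, -0.079], [0.079, -0.0, 0.997], [0.007, -1.0, -0.001]]
force: [0.3, -0.2, 0.8]
opening: 0.008
```

```bash
python3 - <<'E'
from h import *
s=read_state(); print(s["position"],s["opening"],s["force"])
c=cap("scene"); save(c,"s5.png",(200,120,380,270),4)
E
```

```text
[0.59762887 0.04964378 0.29462409] 0.007822611596217971 [ 0.34939884 -0.17865698  0.80415888]
```

View pics/s5.png

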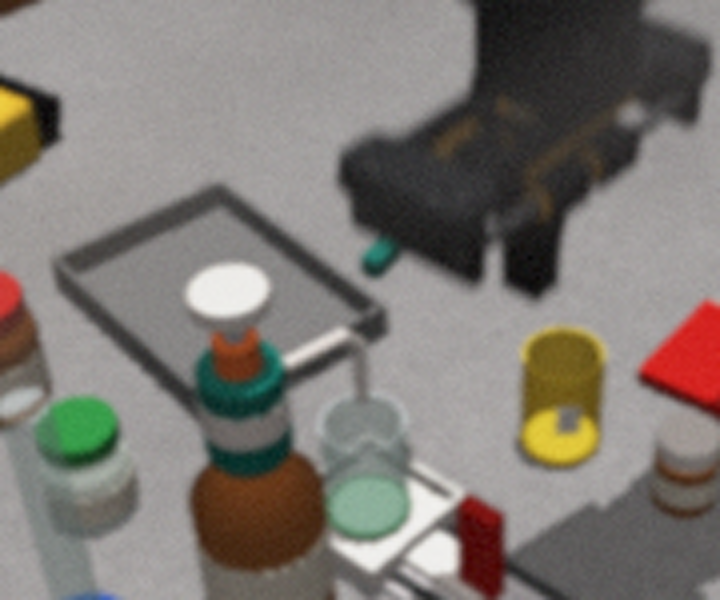

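The plunger is fully up again. Back to the handle to draw the tray out.

>>> {"fn": "play_rows", "kwargs": {"commands": [[[0.001,-0.01,0],[0,0,0]],[[0.001,-0.022,0],[0,0,0]],[[0.001,-0.034,0],[0,0,0]],[[0.001,-0.034,-0.05],[0,0,0]],[[0.001,-0.034,-0.1],[0,0,0]],[[0.001,-0.034,-0.15],[0,0,0]],[[0.001,-0.034,-0.19],[0,0,0]],[[0.001,-0.034,-0.215],[0,0,0]],[[0.001,-0.034,-0.215],[0,0,0]]], "gripper": 0.05}}

```text
time_s: 21.05
position: [0.5983, 0.0118, 0.0747]
tcp_rot: [[0.997, -0.003, -0.074], [0.074, 0.001, 0.997], [-0.003, -1.0, 0.001]]
force: [0.5, -1.6, 0.0]
opening: 0.57
```

>>> {"fn": "play_rows", "kwargs": {"commands": [[[0,0,0],[0,0,0]],[[0,0,0],[0,0,0]],[[0,0,0],[0,0,0]],[[0,0,0],[0,0,0]],[[0,0,0],[0,0,0]],[[0,0,0],[0,0,0]]], "gripper": 0.008}}

```text
time_s: 21.8
position: [0.5988, 0.0129, 0.0767]
tcp_rot: [[0.997, -0.0, -0.074], [0.074, 0.0, 0.997], [-0.0, -1.0, 0.0]]
force: [-1.7, -0.8, 4.6]
opening: 0.157
```

>>> {"fn": "play_rows", "kwargs": {"commands": [[[0,0.005,0],[0,0,0]],[[-0.001,0.014,0],[0,0,0]],[[-0.002,0.025,0],[0,0,0]],[[-0.0025,0.037,0],[0,0,0]],[[-0.0035,0.049,0],[0,0,0]],[[-0.0045,0.061,0],[0,0,0]],[[-0.0055,0.073,0],[0,0,0]],[[-0.006,0.083,0],[0,0,0]],[[-0.007,0.091,0],[0,0,0]],[[-0.007,0.095,0],[0,0,0]]]}}

```text
time_s: 23.05
position: [0.5924, 0.1083, 0.0767]
tcp_rot: [[0.997, 0.001, -0.075], [0.075, -0.0, 0.997], [0.001, -1.0, -0.0]]
force: [-0.8, -1.7, 6.2]
opening: 0.154
```

>>> {"fn": "play_rows", "kwargs": {"commands": [[[0,0.003,0],[0,0,0]],[[0,0.006,0],[0,0,0]],[[0,0.009,0],[0,0,0]],[[0,0.009,0],[0,0,0]]]}}

```text
time_s: 23.55
position: [0.5918, 0.1174, 0.0767]
tcp_rot: [[0.997, -0.0, -0.075], [0.075, 0.0, 0.997], [-0.0, -1.0, 0.0]]
force: [-1.1, 0.0, 6.8]
opening: 0.162
```

>>> {"fn": "play_rows", "kwargs": {"commands": [[[0,0,0],[0,0,0]],[[0,0,0],[0,0,0]],[[0,0,0],[0,0,0]],[[0,0,0.05],[0,0,0]],[[0,0,0.1],[0,0,0]],[[-0.01,0.05,0.14],[0,0,0]],[[-0.05,0.1,0.14],[0,0,0]],[[-0.08,0.15,0.14],[0,0,0]],[[-0.1,0.19,0.14],[0,0,0]]], "gripper": 0.076}}

```text
time_s: 24.68
position: [0.49, 0.3086, 0.2163]
tcp_rot: [[0.997, -0.001, -0.076], [0.076, 0.0, 0.997], [-0.001, -1.0, 0.0]]
force: [-0.7, -0.3, 0.0]
opening: 0.871
```

```bash
python3 - <<'E'
from h import *
import pickle
c=cap("top"); pickle.dump(c,open("top0.pkl","wb")); save(c,"t6.png",(140,130,510,330),2)
c=cap("scene"); pickle.dump(c,open("scene0.pkl","wb"))
E
```

```text
(no output)
```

View pics/t6.png

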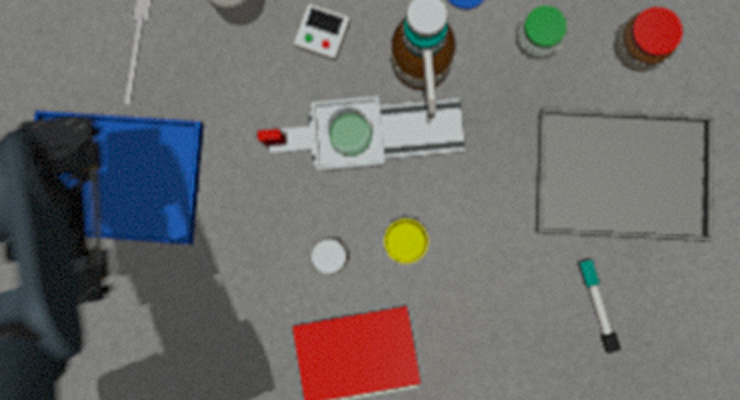

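The tray is out and the beaker stands in its pocket, at (350,131). The jar (328,256) and the probe (600,305) look unmoved. I'll measure them.

```bash
sed -i 's/(455,300,500,340),.0)/(350,200,440,290),.014)/; s/(330,235,360,260)/(310,220,340,265)/' meas.py; sed -i '/handle2/d' meas.py; python3 meas.py | egrep "beaker|handle|jar|teal|black|shaft"
```

```text
jarcap n 838 rect c [439.  50.] size [77. 67.] ang 88.7 depth z med 0.003 xy [0.438 0.053] circ 
beaker n 382 rect c [597.  22.] size [55. 55.] ang 88.5 depth z med 0.021 xy [0.595 0.02 ] circ 
handle n 16 rect c [588. 128.] size [ 5. 12.] ang 89.4 depth z med 0.085 xy [0.588 0.128] circ 
teal n 89 rect c [ 409. -280.] size [33. 17.] ang 16.0 depth z med 0.019 xy [ 0.41  -0.279] circ 
black n 51 rect c [ 321. -303.] size [19. 17.] ang 12.3 depth z med 0.02 xy [ 0.321 -0.302] circ 
shaft n 900 rect c [ 365. -297.] size [ 69. 100.] ang 87.4 depth z med 0.002 xy [ 0.364 -0.302] circ
```

>>> {"fn": "play_rows", "kwargs": {"commands": [[[0.02,-0.05,0],[0,0,0]],[[0.04,-0.105,0],[0,0,0]],[[0.06,-0.16,0],[0,0,0]],[[0.08,-0.215,0],[0,0,0]],[[0.1,-0.265,0],[0,0,0]],[[0.106,-0.285,0],[0,0,0]],[[0.106,-0.285,-0.04],[0,0,0]],[[0.106,-0.285,-0.09],[0,0,0]],[[0.106,-0.285,-0.13],[0,0,0]],[[0.106,-0.285,-0.144],[0,0,0]]]}}

```text
time_s: 26.02
position: [0.5958, 0.0224, 0.0697]
tcp_rot: [[0.997, -0.006, -0.075], [0.075, 0.001, 0.997], [-0.006, -1.0, 0.001]]
force: [0.6, -0.6, 0.2]
opening: 0.872
```

>>> {"fn": "play_rows", "kwargs": {"commands": [[[0,0,0],[0,0,0]],[[0,0,0],[0,0,0]],[[0,0,0],[0,0,0]],[[0,0,0],[0,0,0]]], "gripper": 0.045}}

```text
time_s: 26.52
position: [0.5989, 0.0219, 0.0739]
tcp_rot: [[0.997, 0.003, -0.075], [0.075, -0.0, 0.997], [0.003, -1.0, -0.001]]
force: [-0.8, 0.3, 5.6]
opening: 0.639
```

>>> {"fn": "play_rows", "kwargs": {"commands": [[[0,0,0.04],[0,0,0]],[[0,0,0.09],[0,0,0]],[[0,0.03,0.11],[0,0,0]],[[-0.006,0.08,0.11],[0,0,0]],[[-0.014,0.135,0.11],[0,0,-0.05]],[[-0.022,0.19,0.11],[0,0,-0.1]],[[-0.03,0.245,0.11],[0,0,-0.17]],[[-0.038,0.3,0.11],[0,0,-0.17]],[[-0.046,0.34,0.11],[0,0,-0.17]],[[-0.046,0.354,0.11],[0,0,-0.17]]]}}

```text
time_s: 27.78
position: [0.5506, 0.3783, 0.1823]
tcp_rot: [[0.996, -0.0, 0.091], [-0.091, 0.0, 0.996], [-0.0, -1.0, 0.0]]
force: [-0.6, -0.7, -0.8]
opening: 0.643
```

>>> {"fn": "play_rows", "kwargs": {"commands": [[[0,0,-0.03],[0,0,0]],[[0,0,-0.07],[0,0,0]],[[0,0,-0.1],[0,0,0]],[[0,0,-0.113],[0,0,0]],[[0,0,-0.117],[0,0,0]],[[0,0,-0.118],[0,0,0]],[[0,0,-0.118],[0,0,0]]]}}

```text
time_s: 28.65
position: [0.5529, 0.3763, 0.0655]
tcp_rot: [[0.995, 0.003, 0.095], [-0.095, 0.001, 0.995], [0.002, -1.0, 0.001]]
force: [-0.4, -1.1, -1.2]
opening: 0.642
```

```bash
python3 - <<'E'
from h import *
import pickle
c=cap("scene"); save(c,"s7.png",(280,200,540,395),3)
E
```

```text
(no output)
```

View pics/s7.png

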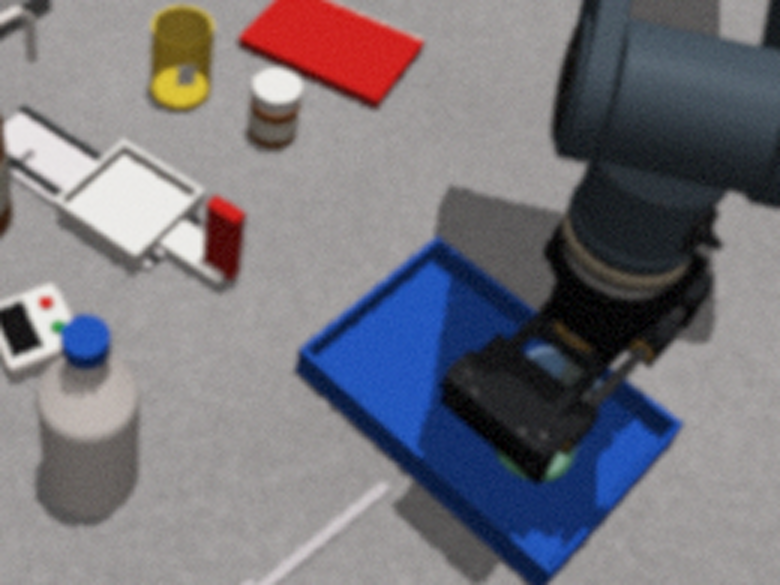

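>>> {"fn": "play_rows", "kwargs": {"commands": [[[0,0,-0.0015],[0,0,0]],[[0,0,-0.0015],[0,0,0]]]}}

```text
time_s: 28.95
position: [0.5528, 0.3764, 0.065]
tcp_rot: [[0.996, 0.002, 0.095], [-0.095, 0.001, 0.996], [0.002, -1.0, 0.001]]
force: [-1.2, -0.7, 6.6]
opening: 0.639
```

>>> {"fn": "play_rows", "kwargs": {"commands": [[[0,0,0],[0,0,0]],[[0,0,0],[0,0,0]],[[0,0,0],[0,0,0]],[[0,0,0.04],[0,0,0]],[[0,0,0.09],[0,0,0]],[[0,-0.03,0.12],[0,0,0]],[[-0.02,-0.08,0.12],[0,0,0.1]],[[-0.05,-0.13,0.12],[0,0,0.1]],[[-0.08,-0.18,0.12],[0,0,0.1]],[[-0.1,-0.22,0.12],[0,0,0.1]]], "gripper": 0.08}}

```text
time_s: 30.2
position: [0.4501, 0.1543, 0.1827]
tcp_rot: [[1.0, -0.001, -0.005], [0.005, -0.0, 1.0], [-0.001, -1.0, -0.0]]
force: [1.2, 0.6, -0.8]
opening: 0.92
```

```bash
python3 - <<'E'
from h import *
import pickle
c=cap("scene"); save(c,"s8.png",(280,160,540,355),3)
P=cloud(c); hsv=cv2.cvtColor(c["frame"],cv2.COLOR_RGB2HSV)
m=cv2.inRange(hsv,(45,40,60),(95,255,255)); m[:240]=0
n,l,st,ce=cv2.connectedComponentsWithStats(m); k=1+st[1:,4].argmax(); print("beaker",st[k],onplane(c,[ce[k]],.01).round(3))
m=cv2.inRange(hsv,(0,0,150),(180,40,255)); m[:218]=0;m[250:]=0;m[:,:355]=0;m[:,400:]=0
n,l,st,ce=cv2.connectedComponentsWithStats(m); k=1+st[1:,4].argmax(); print("jarcap",st[k],onplane(c,[ce[k]],.057).round(3))
E
```

```text
beaker [444 335  27  25 517] [[0.555 0.378 0.01 ]]
jarcap [355 218  41  32 648] [[0.455 0.06  0.057]]
```

View pics/s8.png

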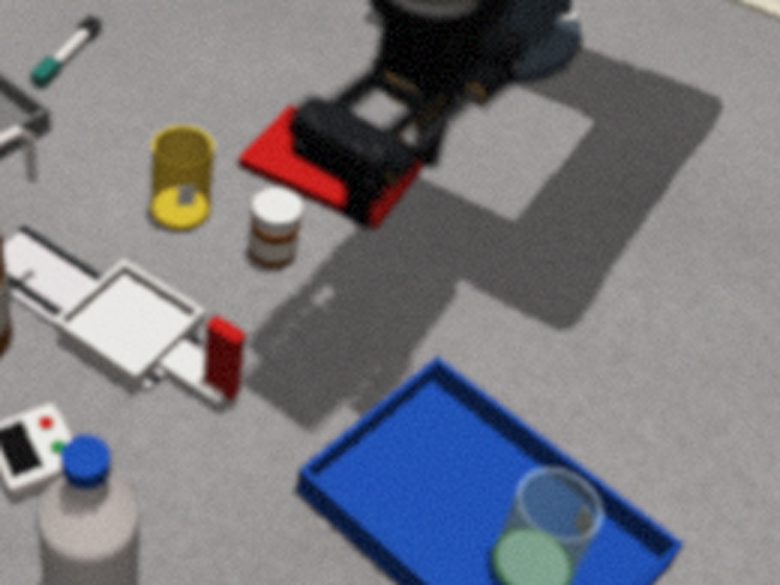

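The beaker stands upright in the tub, at crop (540,530). The jar is unmoved at (275,228). Next I'll pick up the jar.

>>> {"fn": "play_rows", "kwargs": {"commands": [[[-0.006,-0.05,0],[0,0,0]],[[-0.011,-0.1,0],[0,0,0]],[[-0.011,-0.105,-0.02],[0,0,0]],[[-0.011,-0.105,-0.07],[0,0,0]],[[-0.011,-0.105,-0.115],[0,0,0]],[[-0.011,-0.105,-0.137],[0,0,0]],[[-0.011,-0.105,-0.137],[0,0,0]]], "gripper": 0.08}}

```text
time_s: 31.12
position: [0.4403, 0.051, 0.0443]
tcp_rot: [[1.0, -0.003, -0.005], [0.005, 0.001, 1.0], [-0.003, -1.0, 0.001]]
force: [0.3, -1.1, 0.1]
opening: 0.919
```

>>> {"fn": "play_rows", "kwargs": {"commands": [[[0,0,0],[0,0,0]],[[0,0,0],[0,0,0]],[[0,0,0],[0,0,0]],[[0,0,0],[0,0,0]],[[0,0,0],[0,0,0]]], "gripper": 0.035}}

```text
time_s: 31.75
position: [0.4411, 0.0509, 0.0462]
tcp_rot: [[1.0, 0.001, -0.005], [0.005, -0.0, 1.0], [0.001, -1.0, -0.0]]
force: [0.2, 0.3, 5.0]
opening: 0.5
```

>>> {"fn": "play_rows", "kwargs": {"commands": [[[0,0,0.04],[0,0,0]],[[0,0,0.09],[0,0,0]],[[0.01,0.04,0.1],[0,0,0]],[[0.03,0.09,0.1],[0,0,-0.05]],[[0.055,0.14,0.1],[0,0,-0.1]],[[0.08,0.19,0.1],[0,0,-0.1]],[[0.102,0.221,0.1],[0,0,-0.1]],[[0.102,0.221,0.08],[0,0,-0.1]],[[0.102,0.221,0.04],[0,0,-0.1]],[[0.102,0.221,0.015],[0,0,-0.1]]]}}

```text
time_s: 33.0
position: [0.5415, 0.2717, 0.0587]
tcp_rot: [[0.996, -0.003, 0.094], [-0.094, -0.001, 0.996], [-0.003, -1.0, -0.001]]
force: [-0.1, 0.2, -1.3]
opening: 0.493
```

>>> {"fn": "play_rows", "kwargs": {"commands": [[[0,0,-0.006],[0,0,0]],[[0,0,-0.009],[0,0,0]],[[0,0,-0.0105],[0,0,0]],[[0,0,-0.0105],[0,0,0]]]}}

```text
time_s: 33.5
position: [0.5436, 0.2721, 0.0513]
tcp_rot: [[0.995, 0.002, 0.095], [-0.095, 0.001, 0.995], [0.002, -1.0, 0.001]]
force: [-0.1, 0.7, -0.6]
opening: 0.496
```

>>> {"fn": "play_rows", "kwargs": {"commands": [[[0,0,0],[0,0,0]],[[0,0,0],[0,0,0]],[[0,0,0],[0,0,0]],[[0,0,0.05],[0,0,0]],[[0,0,0.1],[0,0,0]],[[-0.03,-0.03,0.13],[0,0,0]],[[-0.06,-0.08,0.13],[0,0,-0.15]],[[-0.09,-0.13,0.13],[0,0,-0.3]],[[-0.1,-0.18,0.13],[0,0,-0.45]],[[-0.11,-0.23,0.13],[0,0,-0.6]]], "gripper": 0.07}}

```text
time_s: 34.75
position: [0.4324, 0.0406, 0.1806]
tcp_rot: [[0.765, 0.001, 0.644], [-0.644, -0.0, 0.765], [0.001, -1.0, 0.0]]
force: [1.2, -1.3, -0.3]
opening: 0.8
```

>>> {"fn": "play_rows", "kwargs": {"commands": [[[-0.01,-0.05,0],[0,0,-0.15]],[[-0.015,-0.1,0],[0,0,-0.3]],[[-0.02,-0.14,0],[0,0,-0.45]],[[-0.02,-0.17,0],[0,0,-0.6]],[[-0.02,-0.2,0],[0,0,-0.62]]], "gripper": 0.05}}

```text
time_s: 35.38
position: [0.4128, -0.1594, 0.1804]
tcp_rot: [[0.251, 0.0, 0.968], [-0.968, -0.0, 0.251], [0.0, -1.0, 0.0]]
force: [-0.1, 1.1, -0.7]
opening: 0.576
```

```bash
python3 - <<'E'
from h import *
import pickle
c=cap("scene"); save(c,"s9.png",(200,100,560,400),2); pickle.dump(c,open("scene0.pkl","wb"))
c=cap("top"); pickle.dump(c,open("top0.pkl","wb"))
s=read_state(); print(s["position"])
E
python3 meas.py | egrep "teal|black"
```

```text
[ 0.41403626 -0.16124484  0.18058447]meas.py:10: RuntimeWarning: All-NaN slice encountered
  print(name,"n",M.sum(),"rect c",np.round(r[0],0),"size",np.round(r[1],0),"ang",round(r[2],1),"depth z med",np.nanmedian(P[M][:,2]).round(3),"xy",np.nanmedian(P[M],0)[:2].round(3), "circ",np.round(cv2.minEnclosingCircle((q[:,:2]*1000).astype(np.float32)),0) if 0 else "")
Traceback (most recent call last):
  File "meas.py", line 19, in <module>
    blob("teal",(75,100,30),(95,255,255),(530,315,560,350),.018)
    ~~~~^^^^^^^^^^^^^^^^^^^^^^^^^^^^^^^^^^^^^^^^^^^^^^^^^^^^^^^^
  File "meas.py", line 7, in blob
    n,l,st,ce=cv2.connectedComponentsWithStats(m); k=1+st[1:,4].argmax()
                                                       ~~~~~~~~~~~~~~~^^
ValueError: attempt to get argmax of an empty sequence
```

View pics/s9.png

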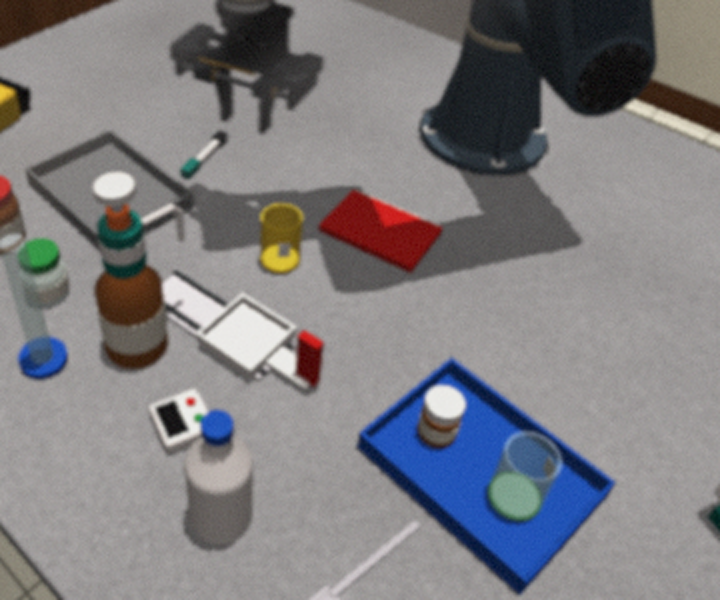

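The jar and beaker both stand in the tub. In the scene view the probe is unmoved, with its teal end at (190,168) and its black end at (220,138). I'll grasp it.

>>> {"fn": "play_rows", "kwargs": {"commands": [[[-0.015,-0.045,0],[0,0,0]],[[-0.03,-0.09,0],[0,0,0]],[[-0.044,-0.132,0],[0,0,0]],[[-0.044,-0.132,-0.04],[0,0,0]],[[-0.044,-0.132,-0.09],[0,0,0]],[[-0.044,-0.132,-0.13],[0,0,0]],[[-0.044,-0.132,-0.15],[0,0,0]],[[-0.044,-0.132,-0.152],[0,0,0]],[[-0.044,-0.132,-0.152],[0,0,0]]]}}

```text
time_s: 36.6
position: [0.3693, -0.2898, 0.0287]
tcp_rot: [[0.254, 0.0, 0.967], [-0.967, -0.0, 0.254], [0.0, -1.0, 0.0]]
force: [0.1, -0.2, -0.1]
opening: 0.578
```

>>> {"fn": "play_rows", "kwargs": {"commands": [[[0,0,0],[0,0,0]],[[0,0,0],[0,0,0]],[[0,0,0],[0,0,0]],[[0,0,0],[0,0,0]],[[0,0,0],[0,0,0]],[[0,0,0],[0,0,0]]], "gripper": 0.004}}

```text
time_s: 37.35
position: [0.369, -0.2903, 0.0284]
tcp_rot: [[0.253, 0.0, 0.967], [-0.967, -0.0, 0.253], [0.0, -1.0, 0.0]]
force: [-0.7, -0.4, 3.3]
opening: 0.126
```

>>> {"fn": "play_rows", "kwargs": {"commands": [[[0,0,0.05],[0,0,0]],[[0,0,0.1],[0,0,0]],[[0.02,-0.005,0.1],[0,0,0.17]],[[0.045,-0.01,0.1],[0,0,0.34]],[[0.07,-0.02,0.1],[0,0,0.51]],[[0.095,-0.03,0.1],[0,0,0.68]],[[0.115,-0.035,0.1],[0,0,0.85]],[[0.136,-0.037,0.1],[0,0,1.02]],[[0.136,-0.037,0.1],[0,0,1.19]],[[0.136,-0.037,0.1],[0,0,1.24]]]}}

```text
time_s: 38.6
position: [0.5048, -0.3266, 0.1276]
tcp_rot: [[0.997, -0.001, 0.072], [-0.072, 0.001, 0.997], [-0.001, -1.0, 0.001]]
force: [-0.4, -0.2, -0.9]
opening: 0.126
```

>>> {"fn": "play_rows", "kwargs": {"commands": [[[0,0,-0.04],[0,0,0]],[[0,0,-0.075],[0,0,0]],[[0,0,-0.09],[0,0,0]],[[0,0,-0.0935],[0,0,0]],[[0,0,-0.0935],[0,0,0]],[[0,0,-0.0935],[0,0,0]]]}}

```text
time_s: 39.35
position: [0.5057, -0.3277, 0.036]
tcp_rot: [[0.997, 0.002, 0.075], [-0.075, -0.002, 0.997], [0.002, -1.0, -0.002]]
force: [0.4, 0.0, -0.5]
opening: 0.124
```

Now I'll release the probe and retreat low-x, clear of everything, so both cameras can see the bench.

>>> {"fn": "play_rows", "kwargs": {"commands": [[[0,0,-0.001],[0,0,0]],[[0,0,-0.001],[0,0,0]],[[0,0,-0.001],[0,0,0]],[[0,0,0.04],[0,0,0]],[[0,0,0.1],[0,0,0]],[[-0.04,0,0.16],[0,0,0]],[[-0.09,-0.03,0.2],[0,0,0]],[[-0.14,-0.08,0.22],[0,0,0]],[[-0.18,-0.13,0.22],[0,0,0]],[[-0.22,-0.18,0.22],[0,0,0]]], "gripper": 0.035}}

```text
time_s: 40.6
position: [0.3014, -0.4868, 0.2552]
tcp_rot: [[0.997, 0.001, 0.075], [-0.075, -0.002, 0.997], [0.001, -1.0, -0.002]]
force: [0.8, -0.3, 0.0]
opening: 0.402
```

```bash
python3 - <<'E'
from h import *
c=cap("scene"); save(c,"s10.png",s=1.25)
c=cap("top"); save(c,"t10.png",s=1.25)
s=read_state(); print(s["position"],s["time_s"])
E
```

```text
[ 0.29882116 -0.49124135  0.25476027] 40.7
```

View pics/t10.png

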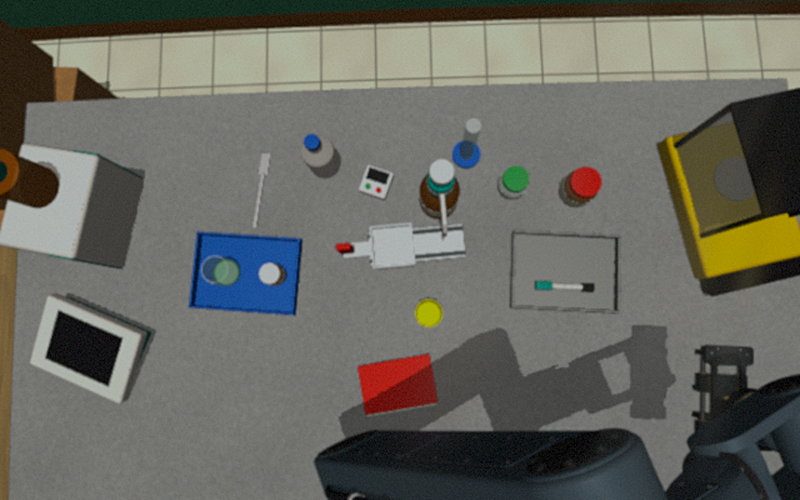

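View pics/s10.png

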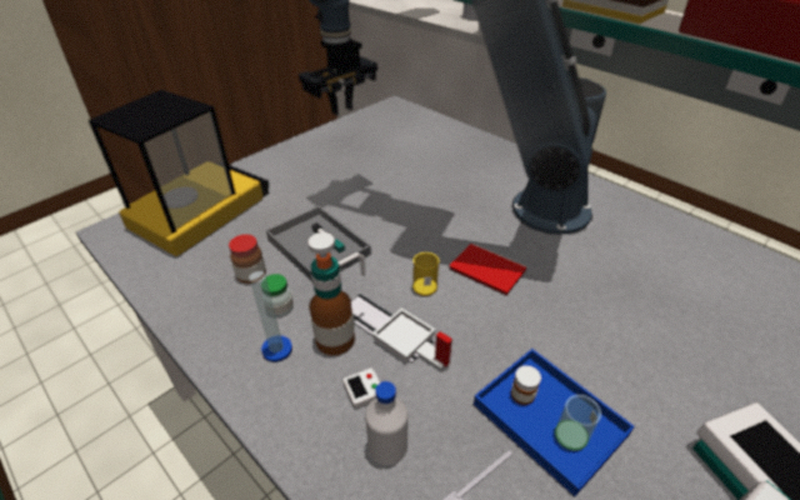

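The top view shows the beaker (220,270) and the jar (271,273) in the blue tub and the probe (563,287) in the grey tray. The bystanders are in place and the slide tray is drawn out. The two pictures together cover the whole bench and show no other jar or probe. I'll hand in.

```bash
python3 -c "
from rig import *
print(hand_in())"
```

```text
the job is handed in; nothing more can be done
None
```

The job is done and handed in at about 41 s of the 210 s allowed.

- **Tray in:** I stood the beaker in the slide tray and pushed the tray home. It hit its stop with the force rising to 19 N.
- **Plunger:** I pressed to the first stop and held there for more than 1 s at about 6–9 N. I then pressed to the second stop and held about 1.2 s, where it was solid at 27.8 mm total travel and 20.7 N. Afterwards I let it rise fully, and the picture showed the knob up.
- **Clearing up:** I drew the tray back out about 105 mm and stood the beaker upright in the blue tub. The one amber jar present went into the tub and the one probe present into the grey tray.

The last pictures from both cameras show the beaker and jar standing in the tub and the probe lying in the grey tray. The yellow look-alike and the other bystanders are where they were, and the arm is clear. No other jars or probes were visible, and I saw no sign that anything had been knocked aside.

Two readings were slightly off:
- **First stop:** the force touched 8.6 N and the knob crept about 0.4 mm, so I eased back before the wait. The collar may have moved very slightly early.
- **Handle position:** the camera put the tray handle about 3 mm off in x, and I corrected for that when gripping it.

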